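Fit the slicing disc on the vegetable cutter and press it home

ROBOT

A 6-joint arm with a two-finger parallel gripper is mounted at the origin on a cart in front of the work surface, level with it; the furniture and walls round the work are solid. World frame = base frame: x ahead of the robot, y to its left, z up, the work surface at z = 0. Lengths are in m, angles in degrees, forces in N, time in s.
With the tool pointing down it reaches from about 0.375 to 0.9 m from the base axis. Payload 3.1 kg.
Tool frame: the origin (TCP) lies at the very end of the fingers, on their centre line; the grasp point (between the pads) lies 19 mm behind it; z points along the fingers, y is the line along which they close (so a half turn about z gives the same grasp; the last joint's range is limited). The gripper opens to 87 mm and grips with 3 to 60 N. Pads are 19 mm wide; open, the fingers measure 117 mm over their backs; the gripper's body (75 mm by 190 mm) begins 51 mm behind the grasp point.
Start: joints at [63.283, 30.224, 82.088, -0, 67.689, -10.227], TCP at [0.177, 0.599, 0.223] pointing down, gripper open.
Joint ranges: [-176.69, 176.69], [-43.24, 126.21], [12.49, 139.97], [-82, 262], [0, 151.66], [-163.58, 163.58]. Speed limits (degrees/s): [159.86, 159.86, 180, 180, 180, 180].

INTERFACE

Orientations are given as a 3x3 rotation matrix whose columns are the frame's x, y, z axes.
In Python, from rig import bot, imaging gives the robot as it stands.
- The arm moves only by the tool drive_tool, never from a script. Its argument "deltas" is text: rows parted by semicolons, each of 5 numbers parted by spaces: the finger opening in mm, from 0 to 87, then the shift along the world's x, y, z in mm, then the turn about the world's z in rad. In form: jaw dx dy dz twist; .... A call has 1 to 12 rows; each row is the pose to reach, as a shift and turn from the pose commanded when the call began; what a row does not reach only later rows make up. A row lasts 1/10 s, in which the tool goes at most 50 mm and 8.59 degrees, less where a joint would pass 70% of its speed; a pose out of reach is approached as far as the arm can. A call with a gripper value outside its range is refused whole. The fingers move at their own pace and stop on an object; the grip force is fixed at half the most. Time passes only in rows, so rows that repeat a pose let the fingers close. It gives the time, the measured TCP pose, the force, the opening and the grip force at its end, in the units of the state.
- bot.read_state(): the state, without advancing time (a new reading comes with each control period).
- imaging.capture(name): name is "scene" or "side" or "wrist"; returns the picture (384x512x3 uint8, red, green, blue); there is no depth.
- imaging.camera_model(name): a dict with "fx", "fy", "cx", "cy" (pixels), "T" (4x4, takes a point from camera to world coordinates). Camera axes: x right, y down, z forward; pixel columns grow to the right and rows downward; lengths in m; the calibration is good to about 2 mm. A picture is of the moment at which its call begins: read the wrist's pose just before it. camera_model takes no time and is no camera call; for the wrist camera it gives the pose at the moment of the call.
- bot.hand_in(): hands the job in; it is judged then, once.
The state is a dict: "time_s": time; "joint_positions": joint angles; "qvel": joint speeds; "tau": joint torques, N m; "position": TCP position; "tcp_rot": TCP orientation; "force": force on the tool from outside, world axes, zero at the start; "moment": the same for the moment, N m; "opening": opening from 0.0 (shut) to 1.0 (fully open); "grasp_force": force on a finger pad.
Only numpy, scipy, OpenCV 4.12 (cv2) and the standard library are available. Lean on these libraries where they do the work, as an engineer would, in place of code of your own. Each camera call takes 0.05 s, during which the arm holds its last target. There are 200 camera calls.

TASK

Fit the slicing disc to the vegetable cutter: pick it up by its black knob, dip the end of its white sleeve into the white oil bowl at the front of the bench, then slide the sleeve over the drive pin hidden in the cutter's collar until it drops fully on. Press the disc straight down against the spring to the bottom and finish like that, still gripping the knob and keeping it pressed down. Leave the bowl standing and the other things on the bench where they are.

Things in the scene. Friction and masses are not known exactly. Their poses are not given: they have to be found in the camera images.
- disc: loose slicing disc, about 200 g: steel disc 100 mm wide, 4 mm thick, underside 30 mm above the origin; below it a white sleeve (36 mm wide, foot 41 mm) on which it stands; on top a round black knob 26 mm wide, from 34 to 80 mm above the origin. Round socket in the foot: 15 mm wide, 20 mm in its first 3 mm, 30 mm deep. Origin: centre of the foot; z up along the knob. Any yaw fits.
- bowl: small white bowl (the oil bowl, empty today), loose, 110 mm diameter, 49 mm high, inside floor 9 mm above its origin (inside width about 60 mm near the floor, 100 mm at the rim). Always near the front edge (not the white bowl at the back left). Origin: centre of its underside. It and the disc may swap sides.
- cutter: vegetable cutter drive unit, fixed: white housing 160 x 180 mm, top at 58 mm, a 22 mm hump at the back (own +x) that the disc clears, green and red buttons in front; in the middle of the top an upright steel collar (inside 62 mm wide, rim 84 mm above the bench). Origin: centre of its underside; z up.
- pin_base (a point): centre of the flat coupling flange (36 mm wide) inside the collar, 72 mm above the bench unpressed, straight above the cutter's origin. The drive pin, 12 mm wide tapered to 5 mm over its top 7 mm, stands 20 mm above this point (8 mm above the collar's rim). With the disc fully on, the sleeve's foot rests on the flange. Moves down with the coupling; z up.
- coupling (a joint): how far the sprung coupling (flange and pin) is pushed down, in m: 0 up, 0.008 at the bottom stop. The spring begins to yield at 4 N and takes 12 N at the bottom (the disc's own weight helps with about 2 N).
- mug: white mug, 94 mm high, a bystander at the left; origin under it
- teaspoon: steel teaspoon 130 mm long lying at the left, a bystander
- garlic: garlic bulb, 56 mm, a bystander at the back; origin under it

How it is judged:
By the outcome, as a careful person would: the job done as asked, in the order asked, and still so for the second after the job is handed in, while the arm keeps its last pose, push and grip.
It also fails if it takes over 54 s, if anything falls off the work surface, if the arm or the gripper's body presses on something with over 40 N, if the wrist force passes 120 N, or if a joint passes its speed limit or range.

## Working session

There is one attempt and no reset: what is moved stays moved. The work goes in short steps, Python scripts to look and compute and a tool call to move; the robot and the scene stay as the last step left them, time stands still between calls to the robot, and variables do not carry over. Pictures are saved under pics/ and viewed, at most 10 in all, crops included, and the job is handed in when it is done.

Besides the shell and the picture viewer there is one more tool, called after "Request:" by a JSON object that holds its "method" and its "body". drive_tool: Moves the arm, as the interface text tells. Its arguments: {"type":"object","properties":{"deltas":{"type":"string"}},"required":["deltas"]}

```bash
mkdir -p pics; cat > h.py <<'E'
import numpy as np,cv2
from rig import bot,imaging
def snap(n,f):
    m=imaging.camera_model(n);im=imaging.capture(n);cv2.imwrite('pics/'+f,im[:,:,::-1]);return m,im
def ray(m,u,v,z):
    T=np.array(m['T']);d=T[:3,:3]@[(u-m['cx'])/m['fx'],(v-m['cy'])/m['fy'],1];o=T[:3,3]
    return (o+d*(z-o[2])/d[2]).round(4)
def proj(m,p):
    T=np.array(m['T']);q=T[:3,:3].T@(np.array(p)-T[:3,3]);return (m['fx']*q[0]/q[2]+m['cx'],m['fy']*q[1]/q[2]+m['cy'])
E
python3 - <<'E'
from h import *
a=snap('scene','s0.png')[1];b=snap('side','d0.png')[1]
s=bot.read_state();print(s)
for n in('scene','side','wrist'):
    m=imaging.camera_model(n);print(n,m['fx'],np.array(m['T']).round(3).tolist())
E
```

```text
{'time_s': 0.1, 'joint_positions': array([ 6.32829355e+01,  3.02733510e+01,  8.21482864e+01, -4.57566469e-04,
        6.76902939e+01, -1.02274435e+01]), 'qvel': array([ 0.01603986, -0.17589072, -0.07629907,  0.0021987 , -0.07790246,
        0.04305156]), 'tau': array([-2.26548136e-04, -4.40983415e+01, -1.77149445e+01,  6.34635589e-02,
        5.33581234e-02, -3.99128044e-05]), 'position': array([0.17707666, 0.59870598, 0.2216768 ]), 'tcp_rot': array([[-9.58871882e-01,  2.83837901e-01, -8.71696118e-04],
       [ 2.83839036e-01,  9.58870348e-01, -1.74832310e-03],
       [ 3.39603202e-04, -1.92383925e-03, -9.99998092e-01]]), 'force': array([ 0.02968194,  0.15897474, -0.25815342]), 'moment': array([-0.00647096, -0.02301778, -0.01969646]), 'grasp_force': 0.0, 'opening': 0.9981792640404243}
scene 472.9931195248275 [[-0.909, -0.167, 0.382, 0.04], [-0.416, 0.42, -0.807, 1.225], [-0.026, -0.892, -0.451, 0.718], [0.0, 0.0, 0.0, 1.0]]
side 405.3431904382151 [[-0.946, -0.155, 0.286, 0.174], [-0.325, 0.498, -0.804, 1.215], [-0.018, -0.853, -0.521, 0.798], [0.0, 0.0, 0.0, 1.0]]
wrist 274.450504666937 [[0.284, 0.921, 0.268, 0.103], [0.959, -0.272, -0.082, 0.619], [-0.003, 0.281, -0.96, 0.383], [0.0, 0.0, 0.0, 1.0]]
```

View pics/s0.png

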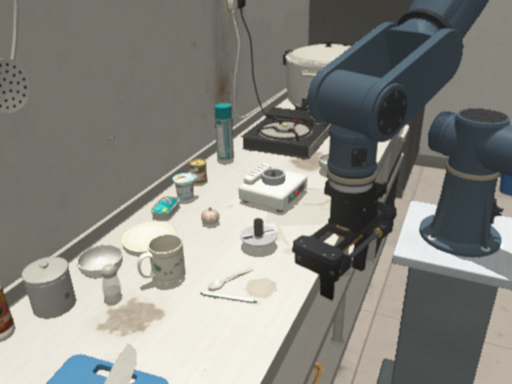

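View pics/d0.png

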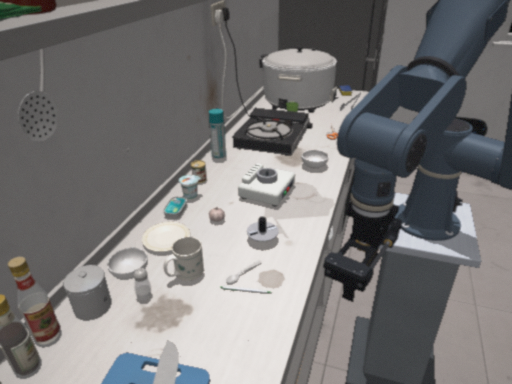

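The side view shows the disc with its knob top at (262,220), the collar at (267,175), and the oil bowl's rim at (315,156). In the scene view the knob top is at (258,221) and the collar at (274,176).

```bash
python3 - <<'E'
from h import *
a=imaging.camera_model('scene');b=imaging.camera_model('side')
print('knob',ray(a,258,221,.08),ray(b,262.5,220,.08))
print('collar',ray(a,274,175,.084),ray(b,267,174,.084))
print('bowl',ray(b,315,156,.049))
for m,f,(u,v,w,h) in ((a,'s0.png',(210,140,120,120)),(b,'d0.png',(230,135,120,120))):
    im=cv2.imread('pics/'+f)[v:v+h,u:u+w];cv2.imwrite('pics/c_'+f,cv2.resize(im,None,fx=5,fy=5,interpolation=cv2.INTER_CUBIC))
E
```

```text
knob [0.4818 0.2626 0.08  ] [0.4839 0.2656 0.08  ]
collar [ 0.5451 -0.0024  0.084 ] [ 0.5534 -0.0035  0.084 ]
bowl [ 0.4297 -0.2642  0.049 ]
```

View pics/c_d0.png

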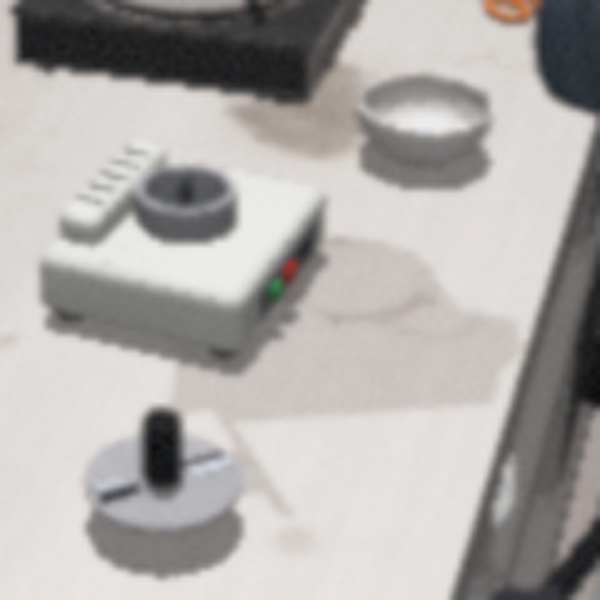

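View pics/c_s0.png

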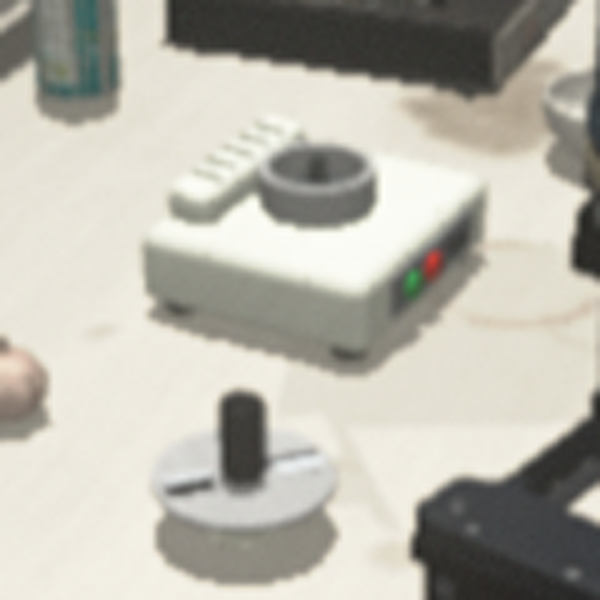

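Sharper centres from the crops: the side view gives the disc at (263,231), collar rim at (267.4,172.8) and bowl rim at (314.8,156.2). The scene view has the collar rim at (273.6,174). I'll move above the disc.

Request:
{"method": "drive_tool", "body": {"deltas": "87 31 -34 0 0; 87 61 -67 0 0; 87 92 -100 0 0; 87 122 -134 0 0; 87 153 -167 0 0; 87 184 -201 0 0; 87 214 -234 0 0; 87 245 -268 0 0; 87 275 -300 -10 0; 87 306 -335 -30 0; 87 306 -335 -42 0; 87 306 -335 -42 0"}}

```text
time_s: 1.3
position: [0.4822, 0.2628, 0.1783]
tcp_rot: [[-0.958, 0.287, -0.006], [0.287, 0.958, -0.001], [0.005, -0.003, -1.0]]
force: [-0.7, 0.4, 0.7]
opening: 1.004
grasp_force: 0.0
```

```bash
python3 - <<'E'
from h import *
a=imaging.camera_model('scene');b=imaging.camera_model('side')
print('disc',ray(b,263,231.2,.034),ray(a,210+246/5,140+478/5,.034))
print('collar',ray(a,273.6,174,.084),ray(b,267.4,172.8,.084),'bowl',ray(b,314.8,156.2,.049))
m,im=snap('wrist','w1.png')
s=bot.read_state();print(s['time_s'],s['position'],s['joint_positions'].round(1))
print(proj(m,[.483,.264,.08]))
E
```

```text
disc [0.4841 0.2607 0.034 ] [0.4803 0.2604 0.034 ]
collar [ 0.549  -0.0086  0.084 ] [ 0.5547 -0.0124  0.084 ] bowl [ 0.4301 -0.2622  0.049 ]
1.35 [0.48202361 0.26391221 0.17935386] [ 17.   27.8  95.4   0.   57.1 -56.4]
(np.float64(260.9898243313925), np.float64(189.78331089457544))
```

View pics/w1.png

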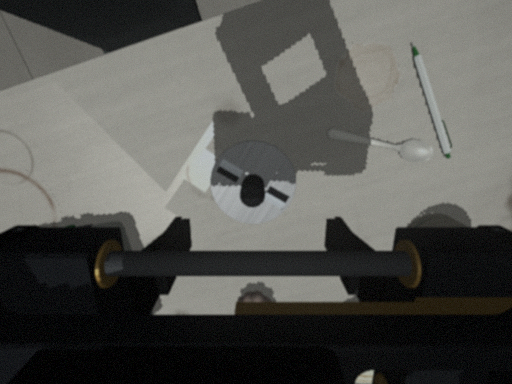

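The wrist view shows the disc ellipse centred near (254,181.5), with the knob top near (252,195).

```bash
python3 - <<'E'
from h import *
m=imaging.camera_model('wrist')
print(ray(m,254,181.5,.034),ray(m,252,195,.08))
for p in([.482,.260,.034],[.482,.260,.08]):print(proj(m,p))
im=cv2.imread('pics/w1.png')[120:240,190:310];cv2.imwrite('pics/w1c.png',cv2.resize(im,None,fx=5,fy=5,interpolation=cv2.INTER_CUBIC))
E
```

```text
[0.4846 0.2567 0.034 ] [0.4859 0.255  0.08  ]
(np.float64(256.06496259103926), np.float64(178.65055076122505))
(np.float64(255.69024905597712), np.float64(190.01208073858714))
```

View pics/w1c.png

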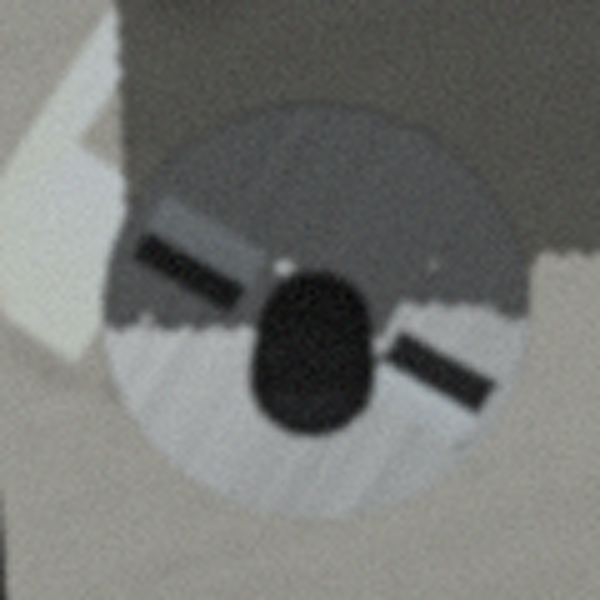

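Request:
{"method": "drive_tool", "body": {"deltas": "87 2 -7 -40 0; 87 2 -7 -80 0; 87 2 -7 -110 0; 87 2 -7 -126 0; 87 2 -7 -134 0; 60 2 -7 -134 0; 40 2 -7 -134 0; 30 2 -7 -134 0; 15 2 -7 -134 0; 15 2 -7 -134 0; 15 2 -7 -134 0; 15 2 -7 -134 0"}}

```text
time_s: 2.55
position: [0.4855, 0.2572, 0.0467]
tcp_rot: [[-0.959, 0.284, 0.0], [0.284, 0.959, 0.0], [-0.0, 0.0, -1.0]]
force: [-0.3, -0.2, 0.2]
opening: 0.449
grasp_force: 0.0
```

Request:
{"method": "drive_tool", "body": {"deltas": "15 0 0 0 0; 15 0 0 0 0; 15 0 0 0 0; 10 0 0 0 0; 10 0 0 0 0; 10 0 0 0 0"}}

```text
time_s: 3.15
position: [0.4852, 0.2572, 0.0465]
tcp_rot: [[-0.959, 0.284, -0.0], [0.284, 0.959, -0.0], [0.0, -0.0, -1.0]]
force: [0.4, -1.0, -0.3]
opening: 0.291
grasp_force: 29.9
```

Gripped: the opening is 25 mm with 30 N on the pads. I'll lift and carry it over the bowl.

Request:
{"method": "drive_tool", "body": {"deltas": "10 0 0 40 0; 10 0 0 80 0; 10 0 0 110 0; 10 0 0 130 0; 10 -5 -40 130 0; 10 -10 -85 130 0; 10 -15 -130 130 0; 10 -20 -175 130 0; 10 -25 -220 130 0; 10 -30 -265 130 0; 10 -34 -310 130 0; 10 -38 -350 130 0"}}

```text
time_s: 4.35
position: [0.4469, -0.0946, 0.1764]
tcp_rot: [[-0.959, 0.285, 0.0], [0.285, 0.959, 0.0], [-0.0, 0.0, -1.0]]
force: [0.7, -0.3, -1.9]
opening: 0.291
grasp_force: 29.9
```

Request:
{"method": "drive_tool", "body": {"deltas": "10 -5 -40 0 0; 10 -10 -80 0 0; 10 -14 -120 0 0; 10 -16 -150 0 0; 10 -17 -169 0 0; 10 -17 -169 0 0; 10 -17 -169 0 0; 10 -17 -169 0 0"}}

```text
time_s: 5.15
position: [0.4299, -0.2598, 0.1762]
tcp_rot: [[-0.959, 0.283, -0.001], [0.283, 0.959, 0.002], [0.002, 0.002, -1.0]]
force: [-0.4, -0.3, -2.4]
opening: 0.287
grasp_force: 29.9
```

```bash
python3 - <<'E'
from h import *
m,im=snap('wrist','w2.png');m2,im2=snap('side','d2.png')
s=bot.read_state();print(s['time_s'],s['position'],s['joint_positions'].round(1),s['force'],s['moment'],s['opening'])
for p in([.430,-.262,.049],):print(proj(m,p),proj(m2,p))
c=cv2.resize(im2[100:220,250:400],None,fx=2.56,fy=2.56)
o=np.vstack([cv2.resize(im[:,:,::-1],None,fx=.75,fy=.75),c[:,:,::-1]]);cv2.imwrite('pics/o2.png',o);print(o.shape)
E
```

```text
5.25 [ 0.43026216 -0.26005931  0.17642197] [ -43.9   24.7  102.2    0.    53.2 -117.5] [-0.32421183 -0.2938091  -2.88841022] [-0.0062111   0.03550648 -0.01545478] 0.29188107944161706
(np.float64(257.1078936474111), np.float64(182.1670745773501)) (np.float64(314.8069680279634), np.float64(156.2222628879203))
(595, 384, 3)
```

View pics/o2.png

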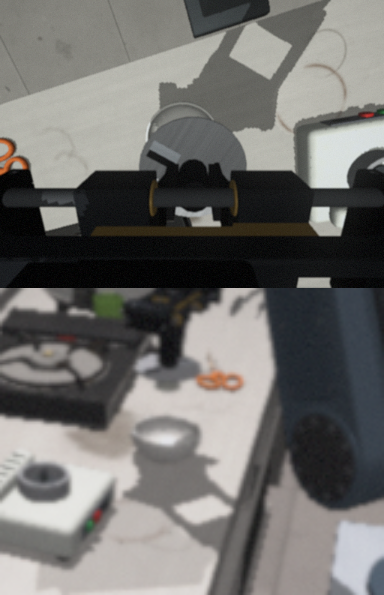

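```bash
python3 - <<'E'
from h import *
im=cv2.imread('pics/w2.png')[120:270,170:350];cv2.imwrite('pics/w2c.png',cv2.resize(im,None,fx=4,fy=4,interpolation=cv2.INTER_CUBIC))
E
```

```text
(no output)
```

View pics/w2c.png

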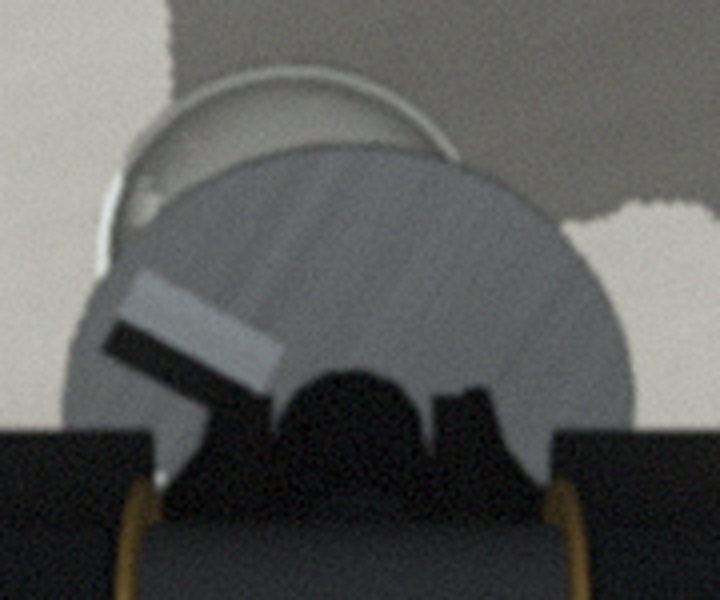

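In the crop the bowl rim runs as an arc through (98,270), (170,105), (290,66), (400,105) and (458,160). The disc edge runs through (64,420), (345,144) and (634,400). I'll fit both circles.

```bash
python3 - <<'E'
from h import *
from scipy.optimize import least_squares as L
m=imaging.camera_model('wrist')
def fit(pts,z,r,fix=True):
    q=np.array([ray(m,170+x/4,120+y/4,z)[:2] for x,y in pts])
    s=L(lambda p:np.hypot(*(q-p).T)-r,q.mean(0));print(s.x.round(4),(s.fun*1e3).round(1))
    s=L(lambda p:np.hypot(*(q-p[:2]).T)-p[2],[*q.mean(0),r]);print('free',s.x.round(4))
fit([(98,270),(128,155),(170,105),(230,75),(290,66),(350,78),(400,105),(458,160)],.049,.055)
fit([(64,420),(260,157),(345,144),(430,152),(520,190),(570,232),(620,320),(634,400)],.164,.05)
print(bot.read_state()['position'])
E
```

```text
[ 0.4326 -0.2787] [-1.4 -0.7  0.6  0.8  0.8 -0.1 -1.1 -1. ]
free [ 0.4298 -0.2786  0.0528]
[ 0.4321 -0.2624] [-1.  -0.2 -0.2  0.2  0.5  0.4 -0.6 -1.1]
free [ 0.431  -0.2619  0.0489]
[ 0.43026216 -0.26005931  0.17642197]
```

Request:
{"method": "drive_tool", "body": {"deltas": "10 0 -9 -10 0; 10 0 -17 -30 0; 10 0 -17 -60 0; 10 0 -17 -85 0; 10 0 -17 -98 0; 10 0 -17 -103 0; 10 0 -17 -105 0; 10 0 -17 -105 0; 10 0 -17 -105 0"}}

```text
time_s: 6.15
position: [0.4309, -0.2792, 0.0722]
tcp_rot: [[-0.959, 0.284, 0.001], [0.284, 0.959, -0.001], [-0.002, -0.001, -1.0]]
force: [1.3, -0.5, -2.3]
opening: 0.29
grasp_force: 29.9
```

Request:
{"method": "drive_tool", "body": {"deltas": "10 0 0 -2 0; 10 0 0 -4 0; 10 0 0 -4 0; 10 0 0 -4 0; 10 0 0 -4 0"}}

```text
time_s: 6.65
position: [0.4304, -0.2788, 0.0676]
tcp_rot: [[-0.959, 0.284, 0.0], [0.284, 0.959, -0.0], [-0.0, -0.0, -1.0]]
force: [-0.7, 0.2, -2.5]
opening: 0.294
grasp_force: 29.9
```

```bash
python3 - <<'E'
from h import *
m,im=snap('side','d3.png');m2,im2=snap('wrist','w3.png')
s=bot.read_state();print(s['time_s'],s['position'],s['force'])
o=np.vstack([cv2.resize(im[120:200,260:380],None,fx=3.5,fy=3.5),cv2.resize(im2[150:240,150:360],(420,180))])
cv2.imwrite('pics/o3.png',o[:,:,::-1])
E
```

```text
6.75 [ 0.43037739 -0.27874723  0.06757663] [ 0.0792683  -0.01862228 -2.81711476]
```

View pics/o3.png

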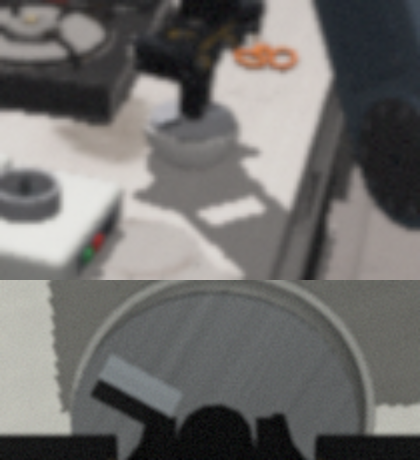

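Request:
{"method": "drive_tool", "body": {"deltas": "10 0 0 -1 0; 10 0 0 -2 0; 10 0 0 -2 0; 10 0 0 -2 0; 10 0 0 -2 0"}}

```text
time_s: 7.25
position: [0.4304, -0.2787, 0.0656]
tcp_rot: [[-0.959, 0.284, 0.0], [0.284, 0.959, -0.0], [-0.0, -0.0, -1.0]]
force: [0.3, -0.1, -2.3]
opening: 0.286
grasp_force: 29.9
```

Request:
{"method": "drive_tool", "body": {"deltas": "10 0 0 -1 0; 10 0 0 -1 0; 10 0 0 -2 0; 10 0 0 -2 0; 10 0 0 -2 0"}}

```text
time_s: 7.75
position: [0.4304, -0.2787, 0.0636]
tcp_rot: [[-0.959, 0.284, 0.0], [0.284, 0.959, -0.0], [-0.0, -0.0, -1.0]]
force: [0.2, -0.4, -1.2]
opening: 0.29
grasp_force: 29.9
```

Only light contact at full depth, with the foot 30 mm below the bowl's rim. I'll lift and move beside the cutter, so the wrist camera sees the collar.

Request:
{"method": "drive_tool", "body": {"deltas": "10 0 0 20 0; 10 0 0 60 0; 10 0 0 95 0; 10 0 0 115 0; 10 34 30 115 0; 10 68 60 115 0; 10 102 90 115 0; 10 136 120 115 0; 10 170 150 115 0; 10 170 150 115 0; 10 170 150 115 0; 10 170 150 115 0"}}

```text
time_s: 8.95
position: [0.5991, -0.1289, 0.178]
tcp_rot: [[-0.959, 0.284, -0.002], [0.284, 0.959, 0.0], [0.002, -0.0, -1.0]]
force: [0.5, -0.3, -2.6]
opening: 0.289
grasp_force: 29.8
```

```bash
python3 - <<'E'
from h import *
m,im=snap('wrist','w4.png')
s=bot.read_state();print(s['time_s'],s['position'],s['force'],proj(m,[.55,-.012,.084]))
o=cv2.resize(im[60:210,160:360],None,fx=4,fy=4,interpolation=cv2.INTER_CUBIC)
u=int(proj(m,[.55,-.012,.084])[0]);print(u)
o=cv2.resize(im[40:190,250:450],None,fx=4,fy=4,interpolation=cv2.INTER_CUBIC)
cv2.imwrite('pics/o4.png',o[:,:,::-1])
E
```

```text
9.0 [ 0.5990742  -0.12933775  0.17817829] [-0.63505452 -0.12612734 -3.18874363] (np.float64(369.8706635281104), np.float64(103.94846615634471))
369
```

View pics/o4.png

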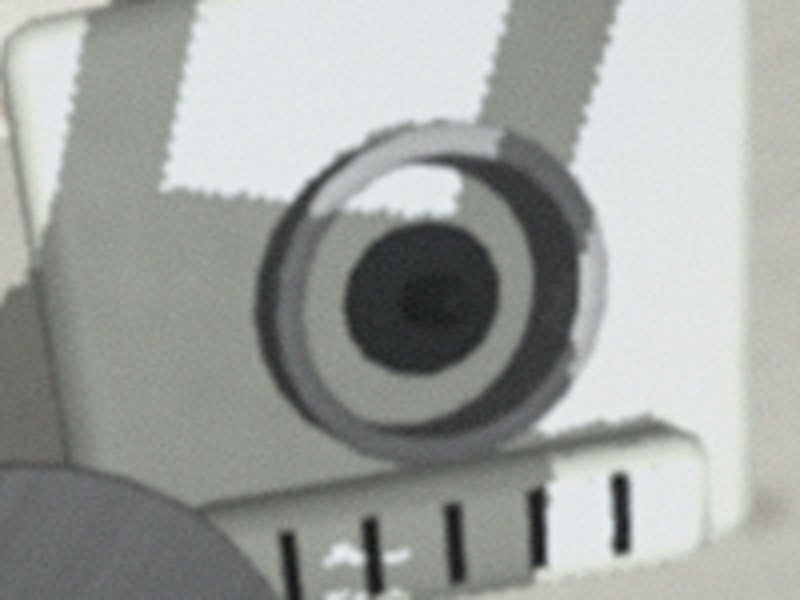

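The crop shows the collar rim centred near (442,292) and the dark flange centred near (422,299), with the pin above it.

```bash
python3 - <<'E'
from h import *
m=imaging.camera_model('wrist')
f=lambda x,y,z:ray(m,250+x/4,40+y/4,z)
print('rim',f(442,292,.084),'fl',f(422,299,.072))
print('rim w',np.linalg.norm(f(278,292,.084)-f(607,292,.084)),'fl w',np.linalg.norm(f(345,299,.072)-f(499,299,.072)))
print(bot.read_state()['position'])
E
```

```text
rim [ 0.5554 -0.0218  0.084 ] fl [ 0.5571 -0.0225  0.072 ]
rim w 0.07378143397901667 fl w 0.03629228568167072
[ 0.5990742  -0.12933775  0.17817829]
```

Request:
{"method": "drive_tool", "body": {"deltas": "10 -15 36 0 0; 10 -30 72 0 0; 10 -40 100 0 0; 10 -45 109 0 0; 10 -45 109 -10 0; 10 -45 109 -25 0; 10 -45 109 -35 0; 10 -45 109 -39 0; 10 -45 109 -42 0; 10 -45 109 -45 0; 10 -45 109 -45 0; 10 -45 109 -45 0"}}

```text
time_s: 10.2
position: [0.5556, -0.0198, 0.1338]
tcp_rot: [[-0.959, 0.284, 0.001], [0.284, 0.959, -0.0], [-0.001, 0.0, -1.0]]
force: [-0.3, 0.4, -3.1]
opening: 0.291
grasp_force: 29.9
```

Request:
{"method": "drive_tool", "body": {"deltas": "10 0 0 -2 0; 10 0 0 -4 0; 10 0 0 -6 0; 10 0 0 -6 0; 10 0 0 -6 0"}}

```text
time_s: 10.7
position: [0.5553, -0.0197, 0.1275]
tcp_rot: [[-0.959, 0.284, -0.0], [0.284, 0.959, 0.0], [0.0, -0.0, -1.0]]
force: [-0.5, 0.3, -2.8]
opening: 0.29
grasp_force: 29.9
```

Request:
{"method": "drive_tool", "body": {"deltas": "10 0 0 -2 0; 10 0 0 -4 0; 10 0 0 -6 0; 10 0 0 -8 0; 10 0 0 -8 0; 10 0 0 -8 0"}}

```text
time_s: 11.3
position: [0.5553, -0.0197, 0.1195]
tcp_rot: [[-0.959, 0.284, -0.0], [0.284, 0.959, 0.0], [0.0, -0.0, -1.0]]
force: [0.2, 0.7, -2.2]
opening: 0.291
grasp_force: 29.9
```

Request:
{"method": "drive_tool", "body": {"deltas": "10 0 0 -2 0; 10 0 0 -4 0; 10 0 0 -6 0; 10 0 0 -7 0; 10 0 0 -7 0; 10 0 0 -7 0"}}

```text
time_s: 11.9
position: [0.5559, -0.0199, 0.1133]
tcp_rot: [[-0.959, 0.284, 0.001], [0.284, 0.959, -0.0], [-0.001, -0.0, -1.0]]
force: [-1.2, -0.9, 5.2]
opening: 0.289
grasp_force: 29.8
```

Request:
{"method": "drive_tool", "body": {"deltas": "10 0 0 -1 0; 10 0 0 -2 0; 10 0 0 -3 0; 10 0 0 -3 0; 10 0 0 -3 0; 10 0 0 -3 0"}}

```text
time_s: 12.5
position: [0.556, -0.02, 0.1107]
tcp_rot: [[-0.959, 0.284, 0.002], [0.284, 0.959, -0.001], [-0.002, -0.0, -1.0]]
force: [-1.9, -0.3, 7.1]
opening: 0.291
grasp_force: 29.8
```

Request:
{"method": "drive_tool", "body": {"deltas": "10 0 0 -1 0; 10 0 0 -2 0; 10 0 0 -3 0; 10 0 0 -3 0; 10 0 0 -3 0; 10 0 0 -3 0"}}

```text
time_s: 13.1
position: [0.5562, -0.0205, 0.1098]
tcp_rot: [[-0.959, 0.283, 0.003], [0.283, 0.959, -0.002], [-0.003, -0.001, -1.0]]
force: [-5.0, -0.7, 20.5]
opening: 0.291
grasp_force: 30.0
```

Request:
{"method": "drive_tool", "body": {"deltas": "10 0 0 1 0; 10 0 0 1 0; 10 0 0 1 0; 10 0 0 1 0; 10 0 0 1 0; 10 0 0 1 0; 10 0 0 1 0; 10 0 0 1 0"}}

```text
time_s: 13.9
position: [0.5561, -0.0204, 0.1099]
tcp_rot: [[-0.959, 0.283, 0.002], [0.283, 0.959, -0.002], [-0.003, -0.001, -1.0]]
force: [-2.9, -1.5, 15.1]
opening: 0.288
grasp_force: 30.0
```

```bash
python3 -c "
from rig import bot
print(bot.hand_in())"
```

```text
the job is handed in; nothing more can be done
None
```

I dipped the sleeve in the oil bowl, slid the disc fully onto the drive pin and pressed it to the bottom stop (about 15 N, judged from force and height rather than a final picture), then handed the job in at 13.9 s still gripping the knob and pressing down.

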